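Seat the filter drawer and hold the laser attenuator at its third click

TASK

Get the eye laser's source unit ready for the aiming-beam check: push its open filter drawer fully home until the catch takes it, and only then take the attenuator's bar knob and turn it clockwise three clicks from its closed end stop, to the third stop, without running on towards the fourth. The knob springs shut when let go, so finish still gripping it there, steady at the third stop, and leave the lens boxes and other things lying about where they are.

Things in the scene. Friction and masses are not known exactly. Their poses are not given: they have to be found in the camera images.
- console: Laser source unit: low white box fixed to the table, 260 mm deep (x), 300 wide (y), top face 96 mm above the table, turned up to 0.3 rad. Origin: centre of its underside, on the table. x runs from its front (drawer side, towards the robot) to its back, z up. Also on top: fixed round knob 32 mm wide, 19 high at x -55, y 100 mm; fixed stop button 34 wide, 28 high at x 75, y -100.
- filter_drawer (a joint): How far the drawer is open, m: 0 fully home (end stop), growing along the console's -x; starts 0.03 to 0.055, ends at 0.058. Friction 0.8 N; from about 12 mm out a spring catch resists with up to 5 N more, easing off to 5 mm out; below 3 mm it draws the drawer home and keeps it there with about 3 N.
- drawer_face (a point): Centre of the outer face of the drawer's upright front plate (100 mm wide, 42 high, 6 thick), 61 mm above the table; axes as the console's (x inwards). Home: at x -136, y 70 mm in the console's frame. A pull lip 60 mm wide, 4 thick juts out 11 mm near the lower edge, its upper side 16 mm below this point; above it the plate is free to push.
- attenuator (a joint): Knob angle, rad: 0 closed end stop, growing clockwise seen from above. Click stops each 0.419 rad (24 deg): 0.419, 0.838, third 1.257, 1.676, last 2.094. Return spring 0.1 N m at 0, 0.13 at the third stop; clicks add or take up to 0.08 N m: stiffest a quarter pitch past a stop, lightest a quarter before the next. Let go, it runs back to 0.
- attenuator_grip: Black bar of the knob on the console's top: 44 mm long (x), 14 thick (y), flat upright sides, on a 48 mm round skirt. Origin: on the vertical turning axis, 130 mm above the table, the TCP height for a grip from above; bar from 24 mm below it (skirt top) to 14 above. At x -30, y -50 mm in the console's frame. White pointer end: -x; at the closed stop its axes are the console's.
- lens_box0: Bystander: wooden lens box, 50 x 62 x 42 mm, loose, on the table. Origin: centre of its underside.
- lens_box1: Bystander: wooden lens box, 50 x 62 x 42 mm, loose, on the table. Origin: centre of its underside.
- lens_box2: Bystander: wooden lens box, 50 x 62 x 42 mm, loose, standing on the console's top behind the round knob. Origin: centre of its underside.
- lens_box3: Bystander: wooden lens box, 50 x 62 x 42 mm, loose, on the table. Origin: centre of its underside.
- dust_cover: Bystander: grey plastic dust cover, an upright cylinder of 90 mm diameter, 106 mm high, loose on the table. Origin: centre of its underside.
- drop_bottle: Bystander: small white drop bottle, 28 mm diameter, 68 mm high, loose on the table. Origin: centre of its underside.
- gonio_lens: Bystander: small black hand-held contact lens, 34 mm diameter, 28 mm high, loose on the table. Origin: centre of its underside.

How it is judged:
On the way, in this order (a step that is already met when the one before it is completed fails the run):
1. the filter drawer is home in its catch while the attenuator is still closed (value of joint filter_drawer below 0.003 m and value of joint attenuator below 0.2 rad), for 0.2 s.
2. the attenuator is at its third stop, gripped, with the drawer home (value of joint attenuator between 1.13664 and 1.37664 rad and contact force between the fingers and attenuator_grip above 1 N and value of joint filter_drawer below 0.003 m), for 0.5 s.
At the end, for the whole second after the job is handed in: The filter drawer is home (within 3 mm), the fingers grip the attenuator's bar (more than 1 N) and keep it still at the third stop (1.257 rad, within 0.12 rad), and every bystander is within 20 mm of where it started (all of step 2 and velocity of joint attenuator between -0.1 and 0.1 rad/s and not (distance of any of lens_box0, lens_box1, lens_box2, lens_box3, dust_cover, drop_bottle, gonio_lens from where it was at the start of the episode above 0.02 m)); the arm keeps its last pose, push and grip.
It fails at once if the attenuator is opened (past half a click) while the filter drawer is not home (value of joint attenuator above 0.20944 rad and value of joint filter_drawer above 0.005 m).
It fails at once if the attenuator runs on past half way to the fourth stop (value of joint attenuator above 1.46608 rad).
It fails at once if a bystander is moved by more than 20 mm (distance of any of lens_box0, lens_box1, lens_box2, lens_box3, dust_cover, drop_bottle, gonio_lens from where it was at the start of the episode above 0.02 m).
It also fails if it takes over 67 s, if anything falls off the work surface, if the arm or the gripper's body presses on something with over 40 N, if the wrist force passes 120 N, or if a joint passes its speed limit or range.

ROBOT

A 6-joint arm with a two-finger parallel gripper is mounted at the origin on the work surface. World frame = base frame: x ahead of the robot, y to its left, z up, the work surface at z = 0. Lengths are in m, angles in rad, forces in N, time in s.
With the tool pointing down it reaches from about 0.3 to 0.875 m from the base axis. Payload 6.4 kg.
Tool frame: the origin (TCP) lies between the finger pads, 19 mm behind the fingertips; this is the grasp point; z points along the fingers, y is the line along which they close (so a half turn about z gives the same grasp; the last joint's range is limited). The gripper opens to 85 mm and grips with 20 to 120 N. Pads are 22 mm wide; open, the fingers measure 114 mm over their backs; the gripper's body (76 mm by 85 mm) begins 54 mm behind the grasp point. The pads swing forward as they close: fully open they stand 13 mm farther back than shut.
Start: joints at [0.902, 0.181, 1.607, -0, 1.354, -0.206], TCP at [0.257, 0.515, 0.25] pointing down, gripper open.
Joint ranges: [-2.99, 2.99], [-0.89, 2.07], [0.3, 2.58], [-1.14, 4.28], [0, 2.63], [-3.12, 3.12]. Speed limits (rad/s): [2.57, 2.57, 3.01, 3.14, 3.14, 3.14].

INTERFACE

Orientations are given as a unit quaternion [w, x, y, z].
In Python, from bench import ctrl gives the robot as it stands.
- The arm moves only by the tool jog_arm, never from a script. Its argument "series" is a list that holds one entry, the list of rows, each a list of 7 numbers: the shift along the tool's x, y, z in mm, then the turn, a rotation vector about the tool's x, y, z in rad, then the finger opening in mm, from 0 to 85.4. In form: [[[tx, ty, tz, rx, ry, rz, gripper], ...]]. A call has exactly 10 rows; each row shifts and turns the commanded pose from where the row before left it, along the tool's axes as they then stand; what a row does not reach is not made up. A row lasts 1/10 s, in which the tool goes at most 50 mm and 8.59 degrees, less where a joint would pass 70% of its speed; a pose out of reach is approached as far as the arm can. A call with a gripper value outside its range is refused whole. The fingers move at their own pace and stop on an object; the grip force is fixed at half the most. Time passes only in rows, so rows that do not move let the fingers close, or fill a call up. It gives the time, the measured TCP pose, the force, the opening and the grip force at its end, in the units of the state.
- ctrl.get_obs(): the state, without advancing time (a new reading comes with each control period).
- ctrl.camera(name): name is "scene" or "side" or "wrist"; returns a dict with "frame" (420x560x3 uint8, blue, green, red), "z_map" (420x560 float32, m along the optical axis (not along the pixel's ray), 0 where there is no reading), "fx", "fy", "cx", "cy" (pixels), "xyz" and "rotation" of the camera in the world. Camera axes: x right, y down, z forward; pixel columns grow to the right and rows downward; lengths in m; the calibration is good to about 2 mm. A picture is of the moment at which its call begins.
- ctrl.hand_in(): hands the job in; it is judged then, once.
The state is a dict: "time_s": time; "q": joint angles; "dq": joint speeds; "joint_efforts": joint torques, N m; "eef_pos": TCP position; "eef_rot": TCP orientation; "wrist_force": force on the tool from outside, world axes, zero at the start; "torque": the same for the moment, N m; "opening": opening from 0.0 (shut) to 1.0 (fully open); "grasp_force": force on a finger pad.
Only numpy, scipy, OpenCV 4.12 (cv2) and the standard library are available. Lean on these libraries where they do the work, as an engineer would, in place of code of your own. Each camera call takes 0.05 s, during which the arm holds its last target. There are 200 camera calls.

## Working session

There is one attempt and no reset: what is moved stays moved. The work goes in short steps, Python scripts to look and compute and a tool call to move; the robot and the scene stay as the last step left them, time stands still between calls to the robot, and variables do not carry over. Pictures are saved under pics/ and viewed, at most 10 in all, crops included, and the job is handed in when it is done.

Besides the shell and the picture viewer there is one more tool, called after "Call:" by a JSON object that holds its "fn" and its "kwargs", one argument or row to a line. jog_arm: Moves the arm, as the interface text tells. Its arguments: {"type":"object","properties":{"series":{"type":"array"}},"required":["series"]}

```bash
mkdir -p pics; python3 - <<'E'
from bench import ctrl
import cv2,numpy as np
o=ctrl.get_obs();print({k:np.round(v,3).tolist() for k,v in o.items()})
for n in("scene","side"):
    c=ctrl.camera(n);cv2.imwrite(f"pics/{n}0.png",c["frame"]);np.savez(f"{n}0.npz",**c);print(n,c["xyz"],np.round(c["rotation"],3).tolist())
E
```

```text
{'time_s': 0.0, 'q': [0.902, 0.182, 1.608, -0.0, 1.354, -0.206], 'dq': [0.001, -0.0, -0.001, -0.0, 0.001, 0.003], 'joint_efforts': [0.0, -44.488, -35.133, -0.0, 0.009, -0.0], 'eef_pos': [0.256, 0.514, 0.249], 'eef_rot': [-0.0, 0.229, 0.973, -0.001], 'wrist_force': [-0.849, -0.843, 0.155], 'torque': [-0.046, -0.019, 0.027], 'grasp_force': 0.0, 'opening': 1.004}
scene [1.13624419 0.31644761 0.76276583] [-0.201, 0.49, 0.788, -0.314]
side [0.51089237 0.7216819  0.69413698] [0.012, -0.033, 0.91, -0.413]
```

View pics/scene0.png

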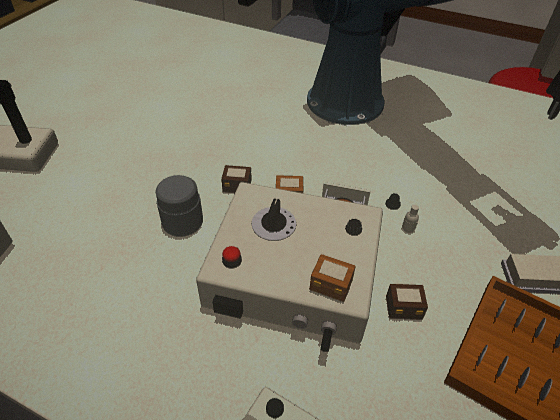

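View pics/side0.png

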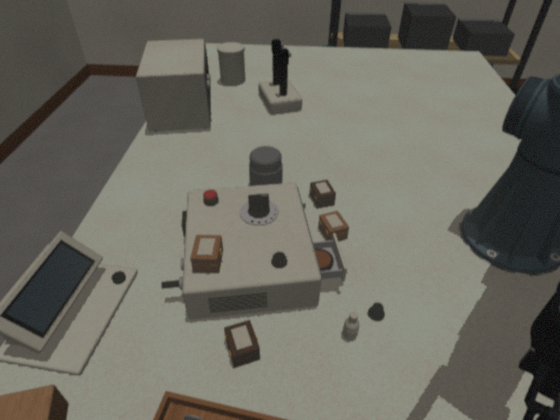

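The scene view shows the console with its top corners near (237,184), (382,208), (365,318) and (200,283), the bar knob at (274,215), the round knob at (354,227) and the open drawer at (346,193). A lens box sits just beside the drawer at (289,184). The side view agrees, with the drawer at (325,260), the bar at (259,204), the bottle at (352,325) and the gonio lens at (376,310).

```bash
cat >h.py <<'E'
import numpy as np
from scipy.spatial.transform import Rotation as R
def cloud(c):
    z=c["z_map"];v,u=np.indices(z.shape)
    p=np.stack([(u-c["cx"])/c["fx"]*z,(v-c["cy"])/c["fy"]*z,z],-1)
    q=np.asarray(c["rotation"]);r=R.from_quat(np.r_[q[1:],q[0]])
    w=(r.apply(p.reshape(-1,3))+c["xyz"]).reshape(p.shape);w[z==0]=np.nan
    return w
E
python3 - <<'E'
from h import *
import cv2
P=[]
for n in("scene","side"):
    c=dict(np.load(n+"0.npz"));w=cloud(c)
    px={"scene":[(300,290-20),(274,203),(354,222),(231,252),(333,262),(237,173),(289,180),(178,185),(393,195),(411,209),(405,292),(500,250),(346,188)],"side":[(250,275),(259,196),(279,257),(210,195),(207,245),(321,187),(333,217),(265,155),(377,306),(352,317),(240,337),(420,200),(342,260)]}[n]
    for u,v in px: print(n,u,v,np.round(w[v,u],3))
    p=w.reshape(-1,3);m=(np.abs(p[:,2]-.096)<.006)&(p[:,0]>.3)&(p[:,0]<.9)&(np.abs(p[:,1]-.2)<.5)
    k=m.reshape(w.shape[:2]).astype(np.uint8);k=cv2.morphologyEx(k,cv2.MORPH_OPEN,np.ones((3,3)))
    _,l,s,_=cv2.connectedComponentsWithStats(k);b=1+np.argmax(s[1:,4])
    q=w[l==b];print("zmed",np.median(q[:,2]));(cx,cy),sz,a=cv2.minAreaRect((q[:,:2]*1000).astype(np.float32));print("rect",cx,cy,sz,a)
E
```

```text
scene 300 270 [0.675 0.15  0.098]
scene 274 203 [0.588 0.056 0.144]
scene 354 222 [0.541 0.2   0.116]
scene 231 252 [0.711 0.033 0.124]
scene 333 262 [0.663 0.203 0.138]
scene 237 173 [ 0.45  -0.105  0.043]
scene 289 180 [0.42  0.013 0.044]
scene 178 185 [ 0.597 -0.157  0.106]
scene 393 195 [0.343 0.236 0.028]
scene 411 209 [0.405 0.285 0.063]
scene 405 292 [0.595 0.328 0.041]
scene 500 250 [0.373 0.48  0.   ]
scene 346 188 [0.424 0.146 0.08 ]
zmed 0.0962763200560855
rect 616.8145141601562 114.72911071777344 (261.9324645996094, 300.02874755859375) 11.647893905639648
side 250 275 [0.595 0.237 0.094]
side 259 196 [0.595 0.062 0.143]
side 279 257 [0.543 0.205 0.114]
side 210 195 [0.708 0.039 0.12 ]
side 207 245 [0.678 0.207 0.138]
side 321 187 [ 0.455 -0.105  0.044]
side 333 217 [0.427 0.006 0.042]
side 265 155 [ 0.603 -0.15   0.105]
side 377 306 [0.347 0.241 0.027]
side 352 317 [0.404 0.296 0.066]
side 240 337 [0.603 0.336 0.041]
side 420 200 [ 0.187 -0.127 -0.001]
side 342 260 [0.418 0.174 0.08 ]
zmed 0.095159617144425
rect 616.36083984375 116.37324523925781 (259.8448791503906, 301.7402038574219) 11.441255569458008
```

Call:
{"fn": "jog_arm", "kwargs": {
  "series": [
    [[-30,-32,0,0,0,0,0],[-30,-32,0,0,0,0,0],[-30,-32,0,0,0,0,0],[-30,-32,0,0,0,0,0],[-30,-32,0,0,0,0,0],[-30,-32,0,0,0,0,0],[-30,-32,0,0,0,0,0],[-30,-32,0,0,0,0,0],[-30,-29,0,0,0,0,0],[0,0,0,0,0,0,0]]
  ]
}}

```text
time_s: 1.1
eef_pos: [0.3724, 0.135, 0.25]
eef_rot: [0.001, 0.233, 0.973, -0.001]
wrist_force: [-0.3, 1.6, -0.4]
opening: 0.002
grasp_force: 0.0
```

Call:
{"fn": "jog_arm", "kwargs": {
  "series": [
    [[0,0,0,0,0,-0.12,0],[0,0,0,0,0,-0.12,0],[0,0,0,0,0,-0.12,0],[0,0,0,0,0,-0.12,0],[0,0,0,0,0,-0.12,0],[0,0,0,0,0,-0.06,0],[0,0,0,0,0,0,0],[0,0,0,0,0,0,0],[0,0,0,0,0,0,0],[0,0,0,0,0,0,0]]
  ]
}}

```text
time_s: 2.1
eef_pos: [0.371, 0.1391, 0.2499]
eef_rot: [-0.0, -0.098, 0.995, 0.0]
wrist_force: [0.4, 0.7, -0.5]
opening: 0.001
grasp_force: 0.0
```

```bash
cat >>h.py <<'E'
C=np.array([.6166,.1155]);Y=np.deg2rad(11.54)
M=np.array([[np.cos(Y),-np.sin(Y)],[np.sin(Y),np.cos(Y)]])
def state():
    from bench import ctrl
    o=ctrl.get_obs();q=o["eef_rot"];r=R.from_quat(np.r_[q[1:],q[0]])
    e=np.array(o["eef_pos"]);k=M.T@(e[:2]-C)
    y=r.as_matrix()[:,1];print("t",o["time_s"],"eef",e.round(4),"console",k.round(4),"yaw err",np.arctan2(y[1],y[0])-np.pi/2-Y,"tilt",r.as_matrix()[:,2].round(3),"q6",o["q"][5],"F",np.round(o["wrist_force"],1),"T",np.round(o["torque"],2),"open",o["opening"],"grip",o["grasp_force"])
    return o
E
python3 - <<'E'
from h import *
from bench import ctrl
import cv2
state()
for n in("scene","side"):
    c=ctrl.camera(n);w=cloud(c).reshape(-1,3)
    k=(w[:,:2]-C)@M
    # drawer plate top: z 75..86
    m=(np.abs(w[:,2]-.081)<.004)&(k[:,0]<-.14)&(k[:,0]>-.21)&(k[:,1]>.03)&(k[:,1]<.11)
    print(n,m.sum(),np.percentile(k[m,0],[2,25,50,75,98]).round(4) if m.sum() else "", np.median(w[m,2]) if m.sum() else "")
    # front-edge of the plate: vertical surface
    m=(w[:,2]>.05)&(w[:,2]<.076)&(k[:,0]<-.16)&(k[:,0]>-.21)&(k[:,1]>.025)&(k[:,1]<.115)
    print(m.sum(),np.percentile(k[m,0],[2,25,50,75,98]).round(4) if m.sum() else "")
E
```

```text
t 2.1 eef [0.371  0.1391 0.2499] console [-0.2359  0.0723] yaw err -0.004820404682259166 tilt [-0.  0. -1.] q6 -1.7105343967992026 F [ 0.4  0.7 -0.5] T [ 0.01 -0.01 -0.  ] open 0.0011991648936551733 grip 0.0
scene 128 [-0.1876 -0.1851 -0.1832 -0.182  -0.1797] 0.08107200562344791
433 [-0.1847 -0.183  -0.182  -0.1805 -0.1632]
side 96 [-0.1864 -0.1845 -0.183  -0.1814 -0.1805] 0.08092455471710219
330 [-0.1815 -0.1808 -0.1728 -0.1653 -0.1605]
```

Call:
{"fn": "jog_arm", "kwargs": {
  "series": [
    [[0,0,36,0,0,0,0],[0,0,36,0,0,0,0],[0,0,36,0,0,0,0],[0,0,36,0,0,0,0],[0,0,34,0,0,0,0],[0,0,0,0,0,0,0],[-8,0,0,0,0,0,0],[-8,0,0,0,0,0,0],[-8,0,0,0,0,0,0],[-6,0,0,0,0,0,0]]
  ]
}}

```text
time_s: 3.2
eef_pos: [0.4029, 0.1451, 0.0736]
eef_rot: [0.002, -0.098, 0.995, -0.0]
wrist_force: [-0.4, -0.4, -0.2]
opening: -0.001
grasp_force: 0.0
```

Call:
{"fn": "jog_arm", "kwargs": {
  "series": [
    [[-5,0,0,0,0,0,0],[-5,0,0,0,0,0,0],[-5,0,0,0,0,0,0],[-5,0,0,0,0,0,0],[-5,0,0,0,0,0,0],[-5,0,0,0,0,0,0],[-5,0,0,0,0,0,0],[-5,0,0,0,0,0,0],[-5,0,0,0,0,0,0],[-4,0,0,0,0,0,0]]
  ]
}}

```text
time_s: 4.2
eef_pos: [0.4481, 0.1544, 0.0718]
eef_rot: [-0.001, -0.099, 0.995, -0.0]
wrist_force: [-5.5, -1.4, 4.4]
opening: -0.002
grasp_force: 3.1
```

```bash
python3 -c "
from h import *
state()"
```

```text
t 4.2 eef [0.4481 0.1544 0.0718] console [-0.1573  0.0718] yaw err -0.004044845116260326 tilt [-0.002 -0.    -1.   ] q6 -1.68721413384271 F [-5.5 -1.4  4.4] T [-0.16  0.86  0.04] open -0.002468501465271718 grip 3.084735833108425
```

Call:
{"fn": "jog_arm", "kwargs": {
  "series": [
    [[-1.5,0,0,0,0,0,0],[-1.5,0,0,0,0,0,0],[-1.5,0,0,0,0,0,0],[-1.5,0,0,0,0,0,0],[-1,0,0,0,0,0,0],[-1,0,0,0,0,0,0],[-1,0,0,0,0,0,0],[0,0,0,0,0,0,0],[0,0,0,0,0,0,0],[0,0,0,0,0,0,0]]
  ]
}}

```text
time_s: 5.2
eef_pos: [0.4574, 0.1562, 0.072]
eef_rot: [0.0, -0.098, 0.995, -0.0]
wrist_force: [0.0, -0.3, 0.1]
opening: -0.001
grasp_force: 0.0
```

```bash
python3 -c "
from h import *
state()"
```

```text
t 5.2 eef [0.4574 0.1562 0.072 ] console [-0.1479  0.0717] yaw err -0.004186834148075608 tilt [ 0. -0. -1.] q6 -1.685100431599962 F [ 0.  -0.3  0.1] T [ 0.02 -0.01 -0.06] open -0.0008658713372265327 grip 0.0
```

Call:
{"fn": "jog_arm", "kwargs": {
  "series": [
    [[-1,0,0,0,0,0,0],[-1,0,0,0,0,0,0],[-1,0,0,0,0,0,0],[0,0,0,0,0,0,0],[0,0,0,0,0,0,0],[0,0,0,0,0,0,0],[0,0,0,0,0,0,0],[0,0,0,0,0,0,0],[0,0,0,0,0,0,0],[0,0,0,0,0,0,0]]
  ]
}}

```text
time_s: 6.2
eef_pos: [0.4582, 0.1565, 0.0716]
eef_rot: [-0.002, -0.099, 0.995, -0.0]
wrist_force: [-7.9, -2.6, 6.4]
opening: -0.0
grasp_force: 4.1
```

```bash
python3 -c "
from h import *
state()"
```

```text
t 6.2 eef [0.4582 0.1565 0.0716] console [-0.1469  0.0719] yaw err -0.0038203341229881838 tilt [-0.005 -0.001 -1.   ] q6 -1.6843166251697717 F [-7.9 -2.6  6.4] T [-0.32  1.12 -0.02] open -0.00013108649059864226 grip 4.133347347378731
```

Call:
{"fn": "jog_arm", "kwargs": {
  "series": [
    [[20,0,0,0,0,0,0],[20,0,0,0,0,0,0],[0,0,-36,0,0,0,0],[0,0,-36,0,0,0,0],[0,0,-36,0,0,0,0],[0,0,-36,0,0,0,0],[0,0,-34,0,0,0,0],[0,0,0,0,0,0,60],[0,0,0,0,0,0,60],[0,0,0,0,0,0,60]]
  ]
}}

```text
time_s: 7.2
eef_pos: [0.4204, 0.1489, 0.2488]
eef_rot: [-0.001, -0.098, 0.995, 0.0]
wrist_force: [0.0, -0.7, -0.1]
opening: 0.505
grasp_force: 0.0
```

Call:
{"fn": "jog_arm", "kwargs": {
  "series": [
    [[-26,-20,0,0,0,0,60],[-26,-20,0,0,0,0,60],[-26,-20,0,0,0,0,60],[-26,-20,0,0,0,0,60],[-26,-20,0,0,0,0,60],[-26,-20,0,0,0,0,60],[0,0,0,0,0,0,60],[0,0,0,0,0,0,60],[0,0,0,0,0,0,60],[0,0,0,0,0,0,60]]
  ]
}}

```text
time_s: 8.2
eef_pos: [0.5966, 0.0625, 0.2496]
eef_rot: [-0.0, -0.099, 0.995, 0.0]
wrist_force: [-0.2, -0.2, 0.1]
opening: 0.704
grasp_force: 0.0
```

```bash
python3 - <<'E'
from h import *
from bench import ctrl
import cv2
state()
c=ctrl.camera("wrist");cv2.imwrite("pics/w1.png",c["frame"]);np.savez("w1.npz",**c)
s=ctrl.camera("scene");cv2.imwrite("pics/s1.png",s["frame"])
for n,d in(("wrist",c),("scene",s),("side",ctrl.camera("side"))):
    w=cloud(d).reshape(-1,3);k=(w[:,:2]-C)@M
    m=(w[:,2]>.120)&(w[:,2]<.152)&(np.hypot(k[:,0]+.03,k[:,1]+.05)<.035)
    t=m&(np.abs(w[:,2]-.1435)<.003)
    if t.sum()>10:
        print(n,t.sum(),(cv2.minAreaRect((k[t]*1000).astype(np.float32))),k[t].mean(0),np.median(w[t,2]))
    # plate
    m=(np.abs(w[:,2]-.081)<.004)&(k[:,0]<-.125)&(k[:,0]>-.21)&(k[:,1]>.03)&(k[:,1]<.11)
    print(n,"plate",m.sum(),np.percentile(k[m,0],[2,50,98]).round(4) if m.sum() else "")
E
```

```text
t 8.2 eef [0.5966 0.0625 0.2496] console [-0.0302 -0.0479] yaw err -0.003399993039751553 tilt [-0.001  0.    -1.   ] q6 -1.8621001995730913 F [-0.2 -0.2  0.1] T [0.01 0.03 0.04] open 0.7043541239400962 grip 0.0
wrist 1162 ((-30.75845718383789, -49.08433532714844), (43.495361328125, 13.56147575378418), 0.03755214437842369) [-0.03148366 -0.048861  ] 0.14401571268750452
wrist plate 487 [-0.1359 -0.1342 -0.1326]
scene 131 ((-29.83983039855957, -50.47683334350586), (44.75855255126953, 14.087438583374023), 0.014813891611993313) [-0.02890549 -0.05022649] 0.1437946636383477
scene plate 0 
side 89 ((-29.361909866333008, -48.67269515991211), (14.678296089172363, 42.73580551147461), 88.56829071044922) [-0.0290659  -0.04783756] 0.14266543431935785
side plate 26 [-0.1357 -0.1343 -0.1335]
```

View pics/w1.png

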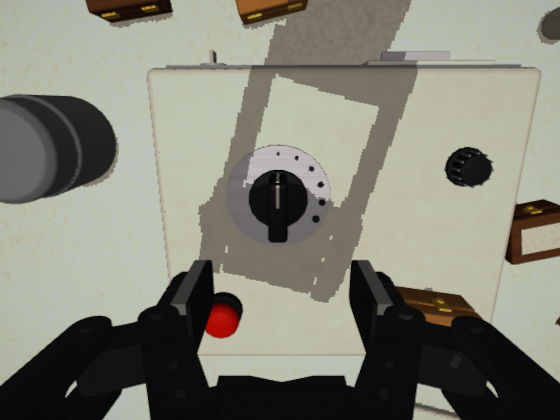

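The wrist view shows the bar at (278,205) with its white pointer towards the front, at the closed stop, centred between the fingers (image x about 280). The drawer plate sits flush at (440,60).

Call:
{"fn": "jog_arm", "kwargs": {
  "series": [
    [[0,-1,30,0,0,0,60],[0,0,30,0,0,0,60],[0,0,25,0,0,0,60],[0,0,20,0,0,0,60],[0,0,15,0,0,0,60],[0,0,0,0,0,0,60],[0,0,0,0,0,0,40],[0,0,0,0,0,0,0],[0,0,0,0,0,0,0],[0,0,0,0,0,0,0]]
  ]
}}

```text
time_s: 9.35
eef_pos: [0.5987, 0.0603, 0.1315]
eef_rot: [0.001, -0.099, 0.995, -0.001]
wrist_force: [-1.0, -1.8, 5.0]
opening: 0.152
grasp_force: 59.4
```

Call:
{"fn": "jog_arm", "kwargs": {
  "series": [
    [[0,0,0,0,0,0,0],[0,0,0,0,0,0,0],[0,0,0,0,0,0,0],[0,0,0,0,0,0,0],[0,0,0,0,0,0,0],[0,0,0,0,0,0,0],[0,0,0,0,0,0,0],[0,0,0,0,0,0,0],[0,0,0,0,0,0,0],[0,0,0,0,0,0,0]]
  ]
}}

```text
time_s: 10.35
eef_pos: [0.5987, 0.0603, 0.1315]
eef_rot: [0.001, -0.098, 0.995, -0.001]
wrist_force: [-0.8, -2.1, 5.7]
opening: 0.154
grasp_force: 59.5
```

```bash
python3 -c "
from h import *
state()"
```

```text
t 10.35 eef [0.5987 0.0603 0.1315] console [-0.0285 -0.0505] yaw err -0.004186683342073921 tilt [ 0.002 -0.001 -1.   ] q6 -1.8639861849014419 F [-0.8 -2.1  5.7] T [-0.38  0.19  0.1 ] open 0.1540117965339937 grip 59.5344740152359
```

Call:
{"fn": "jog_arm", "kwargs": {
  "series": [
    [[0,0,0,0,0,0.06,0],[0,0,0,0,0,0.06,0],[0,0,0,0,0,0.06,0],[0,0,0,0,0,0.06,0],[0,0,0,0,0,0.06,0],[0,0,0,0,0,0.06,0],[0,0,0,0,0,0.06,0],[0,0,0,0,0,0.06,0],[0,0,0,0,0,0.06,0],[0,0,0,0,0,0.06,0]]
  ]
}}

```text
time_s: 11.35
eef_pos: [0.5987, 0.0594, 0.1316]
eef_rot: [0.001, 0.201, 0.98, -0.001]
wrist_force: [-1.1, -5.7, 7.5]
opening: 0.153
grasp_force: 59.8
```

```bash
python3 -c "
from h import *
state()"
```

```text
t 11.35 eef [0.5987 0.0594 0.1316] console [-0.0288 -0.0513] yaw err -0.6066024782619753 tilt [ 0.002 -0.002 -1.   ] q6 -1.2616166783725737 F [-1.1 -5.7  7.5] T [-0.92  0.34  0.11] open 0.15281770294282682 grip 59.77328360080719
```

Call:
{"fn": "jog_arm", "kwargs": {
  "series": [
    [[0,0,0,0,0,0.06,0],[0,0,0,0,0,0.06,0],[0,0,0,0,0,0.06,0],[0,0,0,0,0,0.06,0],[0,0,0,0,0,0.06,0],[0,0,0,0,0,0.06,0],[0,0,0,0,0,0.06,0],[0,0,0,0,0,0.06,0],[0,0,0,0,0,0.06,0],[0,0,0,0,0,0,0]]
  ]
}}

```text
time_s: 12.35
eef_pos: [0.5982, 0.0588, 0.1315]
eef_rot: [0.001, 0.455, 0.89, -0.001]
wrist_force: [-4.6, -9.0, 8.5]
opening: 0.153
grasp_force: 60.1
```

```bash
cat > m.py <<'E'
from h import *
from bench import ctrl
import cv2
state()
for n in("wrist","scene","side"):
    d=ctrl.camera(n);cv2.imwrite(f"pics/{n}2.png",d["frame"]);w=cloud(d);k=(w[...,:2]-C)@M
    t=(np.abs(w[...,2]-.1435)<.003)&(np.hypot(k[...,0]+.03,k[...,1]+.05)<.024)
    if t.sum()>10: print(n,t.sum(),cv2.minAreaRect((k[t]*1000).astype(np.float32)))
E
python3 m.py
```

```text
t 12.35 eef [0.5982 0.0588 0.1315] console [-0.0294 -0.0519] yaw err -1.1462756022736742 tilt [ 0.001 -0.003 -1.   ] q6 -0.7221684271851351 F [-4.6 -9.   8.5] T [-1.33  0.65  0.12] open 0.15285531464158242 grip 60.0883948802948
wrist 4263 ((-30.171262741088867, -48.436683654785156), (38.958560943603516, 37.04728317260742), 72.3908920288086)
scene 38 ((-18.129701614379883, -56.67103958129883), (34.356597900390625, 15.366814613342285), 53.9632453918457)
side 83 ((-28.59532928466797, -45.40718078613281), (34.45222091674805, 36.14723205566406), 55.60311508178711)
```

Call:
{"fn": "jog_arm", "kwargs": {
  "series": [
    [[0,0,0,0,0,0.04,0],[0,0,0,0,0,0.04,0],[0,0,0,0,0,0.03,0],[0,0,0,0,0,0,0],[0,0,0,0,0,0,0],[0,0,0,0,0,0,0],[0,0,0,0,0,0,0],[0,0,0,0,0,0,0],[0,0,0,0,0,0,0],[0,0,0,0,0,0,0]]
  ]
}}

```text
time_s: 13.5
eef_pos: [0.598, 0.0587, 0.1315]
eef_rot: [0.001, 0.502, 0.865, -0.001]
wrist_force: [-4.1, -8.4, 8.3]
opening: 0.149
grasp_force: 60.2
```

```bash
python3 m.py
```

```text
t 13.5 eef [0.598  0.0587 0.1315] console [-0.0296 -0.0519] yaw err -1.2543012812930023 tilt [ 0.    -0.004 -1.   ] q6 -0.6140430425221343 F [-4.1 -8.4  8.3] T [-1.36  0.74  0.13] open 0.14863900879607772 grip 60.19153833389282
wrist 4272 ((-30.09713363647461, -48.253761291503906), (36.49867248535156, 39.151004791259766), 59.70058822631836)
scene 43 ((-22.702003479003906, -48.55622100830078), (26.62264633178711, 42.69184875488281), 17.09249496459961)
side 96 ((-29.655261993408203, -45.47809982299805), (34.894596099853516, 37.900115966796875), 45.43146514892578)
```

View pics/wrist2.png

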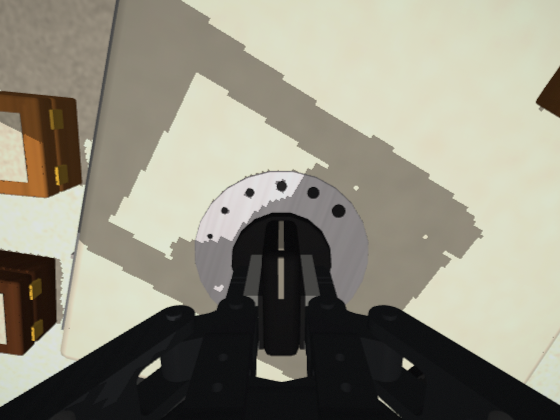

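View pics/scene2.png

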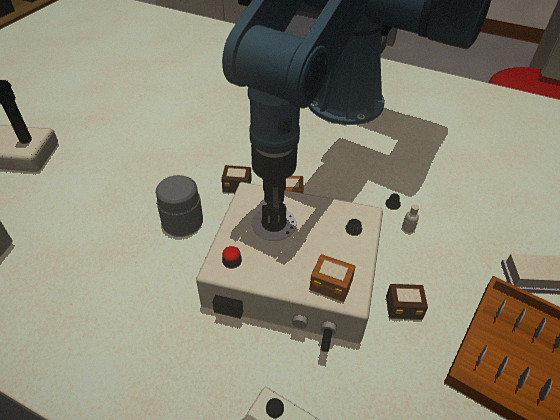

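The wrist view shows the pointer at (281,225) lined up with the fourth of six dots, at (281,186). Counting the closed stop as the first dot, that is the third stop. The scene view shows the lens boxes and other bystanders where they were at the start.

Call:
{"fn": "jog_arm", "kwargs": {
  "series": [
    [[0,0,0,0,0,0,0],[0,0,0,0,0,0,0],[0,0,0,0,0,0,0],[0,0,0,0,0,0,0],[0,0,0,0,0,0,0],[0,0,0,0,0,0,0],[0,0,0,0,0,0,0],[0,0,0,0,0,0,0],[0,0,0,0,0,0,0],[0,0,0,0,0,0,0]]
  ]
}}

```text
time_s: 14.65
eef_pos: [0.598, 0.0587, 0.1315]
eef_rot: [0.001, 0.502, 0.865, -0.001]
wrist_force: [-5.1, -10.1, 8.3]
opening: 0.152
grasp_force: 60.2
```

```bash
python3 -c "
from h import *
from bench import ctrl
state();print(ctrl.hand_in())"
```

```text
t 14.65 eef [0.598  0.0587 0.1315] console [-0.0295 -0.0519] yaw err -1.2543427186051517 tilt [ 0.001 -0.003 -1.   ] q6 -0.6140425901809495 F [ -5.1 -10.1   8.3] T [-1.33  0.76  0.14] open 0.15166598024248626 grip 60.19150972366333
the job is handed in; nothing more can be done
None
```

I pushed the drawer home into its catch, then turned the attenuator knob to its third stop and handed in at 14.65 s still gripping it (gripper turned about 1.25 rad, 60 N grip); the bystanders look unmoved, but hand-in returned no verdict.

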